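Fish a stuck cassette out of a reader's sloping slot with a hooked pick

TASK

A sample cassette has slid to the bottom of the white reader's sloping slot. Take the hooked pick, reach down into the slot, drop its hook into the cassette's window while the cassette is still at the bottom, and drag the cassette out with it until it lies level on the reader's flat front deck. Then put the pick back on its rest as it lay before and lay the cassette flat, the same face up, in the open steel tray, without displacing the bottles, the cylinder or the box.

Things in the scene. Friction and masses are not known exactly. Their poses are not given: they have to be found in the camera images.
- reader: White bench-top instrument, fixed, 240 x 140 mm. Origin on the bench below the slot lip, midway across; x points level from the front deck into the slot, y left, z up. Front deck: level, 100 mm above the bench, x = -100 mm to 0 (lip), 140 mm wide, open at front and sides. The case beside the slot, and over its roof from x = 21 mm, is 142 mm high and reaches to x = 140 mm.
- slot_lip (a point): Middle of the lip, the edge between deck and slot floor, 100 mm above the bench; axes as the reader. From it the slot floor goes down at 35 degrees below the x axis; the slot is 46 mm wide, 36 mm high (square to its floor) and 151 mm deep along its floor to a flat end wall. A wall shelf overhangs the bench behind the reader: keep the wrist clear of it.
- cassette_center (a point): Centre of the cassette, a grey plate 90 x 38 x 10 mm, 0.08 to 0.17 kg; x along its length from the end with the window (-x) to the plain end, z square to the plate. Pinch it across its width (y). At the start it lies on the slot floor, x down the slope, plain end at the end wall, window end about 60 mm below the lip. Let go on the slope, it slides back unless its centre is out past the lip.
- window (a point): Centre of the cassette's window, a rectangular through-hole 18 mm (along x) by 20 mm (along y), 28 mm from the cassette's centre towards -x; between the window and the cassette's end is a bar 8 mm wide. Axes as the cassette's.
- pick_grip (a point): Centre of the handle of the pick: black, x = -50 to +40 mm, 12 mm wide (y), 18 mm high (z). A straight steel rod 6 mm thick runs on along x to x = 165 mm, where its end is bent square down (-z). 0.07 kg. Pinch the handle across y; the hand may lean along x. At the start the pick lies level on its rest, hook pointing down.
- hook_tip (a point): Lower end of the pick's hook, at (165, 0, -16) mm from the handle's centre, axes as the pick's; the hook prong is 6 mm thick, its end round, and stands 13 mm below the rod's underside.
- pick: The hooked pick itself; origin and axes as pick_grip.
- cassette: The cassette itself; origin at the centre of its underside, axes as cassette_center.
- pick_rest: Fixed aluminium rest on the bench: base plate 200 x 56 x 8 mm and two posts with upward-flaring notches, one under the rear end of the handle (x = -42 mm), one under the rod (x = 100 mm), each 10 mm thick; its x axis is that of the resting pick. Origin on the bench below the centre of the resting handle.
- rest_grip (a point): Where the handle's centre is when the pick lies on the rest, 55 mm above the bench; axes as the rest's.
- rest_tip (a point): Where the hook's tip is when the pick lies on the rest.
- tray: Open steel tray, fixed, 180 mm (x) x 140 mm (y) x 22 mm high, walls and floor 4 to 5 mm thick. Origin at the centre of its underside on the bench.
- wash_bottle: Tall clear wash bottle with a bent spout, 231 mm high, a bystander; origin under its centre.
- measuring_cylinder: Clear measuring cylinder, 180 mm high, a bystander; origin under its centre.
- dropper_bottle: Brown dropper bottle with black bulb, 42 mm across, 105 mm high, a bystander; origin under its centre.
- reagent_box: Blue carton 71 x 129 x 100 mm, a bystander; origin under its centre.
Mind the look-alikes: they are no part of the job. Leave any yellow look-alike of the pick_rest alone.

How it is judged (in metres and radians):
On the way, in this order (a step that is already met when the one before it is completed fails the run):
1. the hook's tip is down in the cassette's window while the cassette is still deep in the slot (x of hook_tip in the frame of window between -0.014 and 0.014 m and y of hook_tip in the frame of window between -0.014 and 0.014 m and z of hook_tip in the frame of window below 0.002 m and x of cassette_center in the frame of reader above 0.05 m), for 0.1 s.
2. the cassette lies level on the front deck, more than half out of the slot, not held by the fingers (x of cassette_center in the frame of reader between -0.11 and -0.003 m and angle between cassette_center's own z axis and vertical below 0.15 rad and z of cassette_center in the frame of reader between 0.095 and 0.113 m and contact force between the fingers and cassette below 0.2 N), for 0.2 s.
At the end, for the whole second after the job is handed in: The cassette lies flat (within 0.1 rad), same face up as it came, on the tray's floor inside its walls; the pick lies on its rest as at the start (handle centre within 20 mm and hook tip within 25 mm of their places there); both at rest (under 20 mm/s) (x of cassette_center in the frame of tray between -0.075 and 0.075 m and y of cassette_center in the frame of tray between -0.06 and 0.06 m and angle between cassette_center's own z axis and vertical below 0.1 rad and height (world z) of cassette_center below 0.016 m and distance between pick_grip and rest_grip below 0.02 m and distance between hook_tip and rest_tip below 0.025 m and linear speed of each of cassette, pick below 0.02 m/s); the robot touches nothing.
It fails at once if a bystander (wash bottle, measuring cylinder, dropper bottle or carton) is displaced by more than 40 mm (distance of any of wash_bottle, measuring_cylinder, dropper_bottle, reagent_box from where it was at the start of the episode above 0.04 m).
It also fails if it takes over 64 s, if anything falls off the work surface, if the arm or the gripper's body presses on something with over 40 N, if the wrist force passes 120 N, or if a joint passes its speed limit or range.

ROBOT

A 7-joint arm with a two-finger parallel gripper is mounted at the origin on a cart in front of the work surface, level with it; the furniture and walls round the work are solid. World frame = base frame: x ahead of the robot, y to its left, z up, the work surface at z = 0. Lengths are in m, angles in degrees, forces in N, time in s.
With the tool pointing down it reaches from about 0.4 to 0.9 m from the base axis. Payload 5.5 kg.
Tool frame: the origin (TCP) lies at the very end of the fingers, on their centre line; the grasp point (between the pads) lies 19 mm behind it (robot.grip_point_offset is the distance from the TCP to the grasp point, in m); z points along the fingers, y is the line along which they close (so a half turn about z gives the same grasp; the last joint's range is limited). The gripper opens to 85 mm and grips with 20 to 120 N. Pads are 22 mm wide; open, the fingers measure 114 mm over their backs; the gripper's body (76 mm by 85 mm) begins 54 mm behind the grasp point. The pads swing forward as they close: fully open they stand 13 mm farther back than shut.
Start: joints at [-49.435, 28.699, -24.465, 88.831, 12.651, 65.22, -12.049], TCP at [0.28, 0.587, 0.231] pointing down, gripper open.
Joint ranges: [-164.97, 164.97], [-17.58, 116.51], [-87.97, 89.64], [11.32, 138.91], [-80.73, 260.73], [10.89, 115.49], [-147.41, 147.41]. Speed limits (degrees/s): [147.25, 147.25, 180, 180, 180, 180, 180].

INTERFACE

Orientations are given as [roll, pitch, yaw] about the fixed x, y, z axes, in that order (R = Rz(yaw) Ry(pitch) Rx(roll)).
In Python, from rig import robot gives the robot as it stands.
- The arm moves only by the shell command python3 -m creep 'ROWS' [OPENING] [FORCE]. ROWS is JSON, one flat list of numbers, 6 for each row, row after row: the shift along the tool's x, y, z in m, then the turn, a rotation vector about the tool's x, y, z in rad. A call has 1 to 20 rows; each row is the pose to reach, as a shift and turn from the pose commanded when the call began, along the tool's axes at that moment; what a row does not reach only later rows make up. A row lasts 1/12 s, in which the tool goes at most 41.7 mm and 7.16 degrees, less where a joint would pass 70% of its speed; a pose out of reach is approached as far as the arm can. A call with a gripper value outside its range is refused whole. OPENING is the closure, from 0 (fully open) to 1 (shut), set as the call begins (- or left out, the last holds). The fingers move at their own pace and stop on an object; FORCE is the grip in N (left out, the last holds). Time passes only in rows, so rows that repeat a pose let the fingers close. It gives the time, the measured TCP pose, the force, the opening and the grip force at its end, in the units of the state.
- robot.state(): the state, without advancing time (a new reading comes with each control period).
- robot.grab_frame(name): name is "scene" or "top" or "wrist"; returns the picture (384x512x3 uint8, blue, green, red); there is no depth.
- robot.camera_model(name): a dict with "fx", "fy", "cx", "cy" (pixels), "origin" and "rotation" of the camera in the world; the wrist camera has in their place "hand_eye" (4x4, takes a point from camera to tool coordinates, whose origin is the TCP and whose axes are the flange's). Camera axes: x right, y down, z forward; pixel columns grow to the right and rows downward; lengths in m; the calibration is good to about 2 mm. A picture is of the moment at which its call begins: read the wrist's pose just before it. camera_model takes no time and is no camera call.
- robot.finish_job(): hands the job in; it is judged then, once.
The state is a dict: "clock": time; "qpos": joint angles; "dq": joint speeds; "tau": joint torques, N m; "tcp_pos": TCP position; "eef_rot": TCP orientation; "contact_force": force on the tool from outside, world axes, zero at the start; "wrist_torque": the same for the moment, N m; "grip_width": finger opening in m; "finger_force": force on a finger pad.
Only numpy, scipy, OpenCV 4.12 (cv2) and the standard library are available. Lean on these libraries where they do the work, as an engineer would, in place of code of your own. Each camera call takes 0.05 s, during which the arm holds its last target. There are 200 camera calls.

## Working session

There is one attempt and no reset: what is moved stays moved. The work goes in short steps, Python scripts to look and compute and a shell command to move; the robot and the scene stay as the last step left them, time stands still between calls to the robot, and variables do not carry over. Pictures are saved under pics/ and viewed, at most 16 in all, crops included, and the job is handed in when it is done.

```bash
mkdir -p pics; ls; python3 - <<'E'
from rig import robot
import cv2,numpy as np
print(robot.state()); print(robot.grip_point_offset)
for n in("scene","top","wrist"):
    print(n,robot.camera_model(n))
    cv2.imwrite(f"pics/{n}0.png",robot.grab_frame(n))
E
```

```text
pics
{'clock': 0.0, 'qpos': array([-49.4355706 ,  28.75146116, -24.45215561,  88.89288674,
        12.65127718,  65.22033767, -12.05151014]), 'dq': array([ 0.00188325,  0.01869981,  0.03212491,  0.0147973 , -0.14884957,
        0.01414464, -0.03540304]), 'tau': array([ 1.36724884e-04, -5.69512796e+01, -5.81621781e+00, -2.80933285e+01,
        1.07607519e-02,  1.20657426e-02,  2.11560817e-06]), 'tcp_pos': array([0.27942139, 0.58609448, 0.23027294]), 'eef_rot': array([-1.79888728e+02, -2.04147954e-03,  1.54516142e+02]), 'contact_force': array([-0.41318595, -0.10984182, -0.23233334]), 'wrist_torque': array([0.03159177, 0.01532869, 0.05418194]), 'finger_force': 0.0, 'grip_width': 0.0852610432286771}
0.0187
scene {'fx': 359.1519974172003, 'fy': 359.1519974172003, 'cx': 249.73501477185644, 'cy': 194.63601958719914, 'origin': array([0.0598568 , 0.91510933, 1.12608705]), 'rotation': array([-137.28421215,    1.13559598, -152.06798396])}
top {'fx': 424.3427548053961, 'fy': 424.3427548053961, 'cx': 263.52800226157433, 'cy': 198.30685480792678, 'origin': array([-0.62773045, -0.12812654,  1.62927579]), 'rotation': array([-143.37444953,    0.37552645,  -80.33677362])}
wrist {'fx': 314.049530304765, 'fy': 314.049530304765, 'cx': 252.5006526624407, 'cy': 188.4840426338968, 'hand_eye': array([[-1.92579465e-04, -9.46627729e-01, -3.22328878e-01,
         8.34924579e-02],
       [ 9.99999469e-01, -5.08624250e-04,  8.96284746e-04,
         9.90508286e-04],
       [-1.01239228e-03, -3.22328534e-01,  9.46627324e-01,
        -1.44243875e-01],
       [ 0.00000000e+00,  0.00000000e+00,  0.00000000e+00,
         1.00000000e+00]])}
```

View pics/scene0.png

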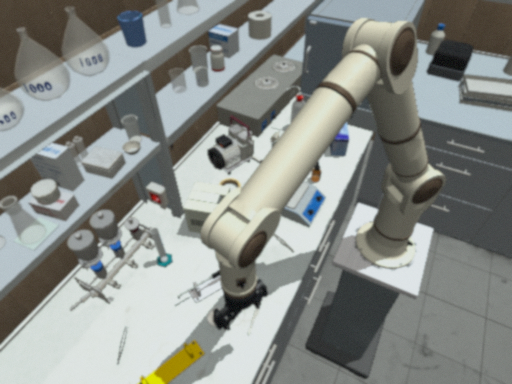

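View pics/top0.png

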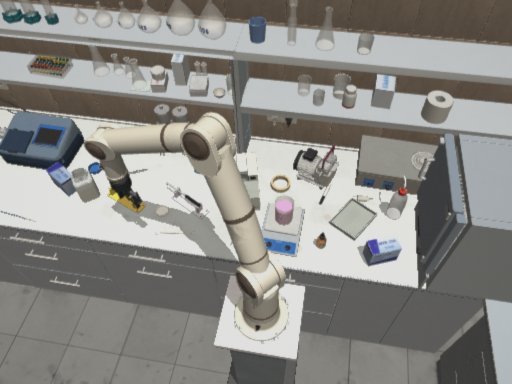

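Top view: grey tool rest near (185,200) and a yellow one at (127,200). The reader near (250,180) is partly behind the arm, the tray is at (352,218), the dropper at (321,240), the box at (382,250) and the wash bottle at (397,205). I'll enlarge the rest and reader area and add the wrist view.

```bash
cat > h.py <<'E'
import numpy as np,cv2
from scipy.spatial.transform import Rotation as R
from rig import robot
def cam(n,st=None):
    m=robot.camera_model(n)
    if n=="wrist":
        st=st or robot.state(); T=np.eye(4); T[:3,:3]=R.from_euler('xyz',st['eef_rot'],degrees=True).as_matrix(); T[:3,3]=st['tcp_pos']
        T=T@m['hand_eye']; return m,T[:3,3],T[:3,:3]
    return m,np.array(m['origin']),R.from_euler('xyz',m['rotation'],degrees=True).as_matrix()
def ray(n,u,v,st=None):
    m,o,A=cam(n,st); return o,A@np.array([(u-m['cx'])/m['fx'],(v-m['cy'])/m['fy'],1])
def onz(n,u,v,z,st=None):
    o,d=ray(n,u,v,st); return (o+d*(z-o[2])/d[2]).round(4)
def proj(n,P,st=None):
    m,o,A=cam(n,st); p=(np.atleast_2d(P)-o)@A; return np.c_[m['fx']*p[:,0]/p[:,2]+m['cx'],m['fy']*p[:,1]/p[:,2]+m['cy']].round(1)
E
python3 - <<'E'
from h import *
t=cv2.imread("pics/top0.png")[140:265,100:300]; t=cv2.resize(t,None,fx=4,fy=4,interpolation=cv2.INTER_CUBIC)
cv2.imwrite("pics/c1.png",t)
w=cv2.imread("pics/wrist0.png"); cv2.imwrite("pics/w1.png",w)
for n,u,v in [("top",185,200),("top",252,190),("top",352,218),("top",127,200),("scene",205,195),("scene",200,288)]: print(n,u,v,onz(n,u,v,0.05))
E
```

```text
top 185 200 [0.4589 0.4363 0.05  ]
top 252 190 [0.567  0.1409 0.05  ]
top 352 218 [ 0.4842 -0.33    0.05  ]
top 127 200 [0.415 0.702 0.05 ]
scene 205 195 [0.7064 0.1317 0.05  ]
scene 200 288 [0.4942 0.4918 0.05  ]
```

View pics/c1.png

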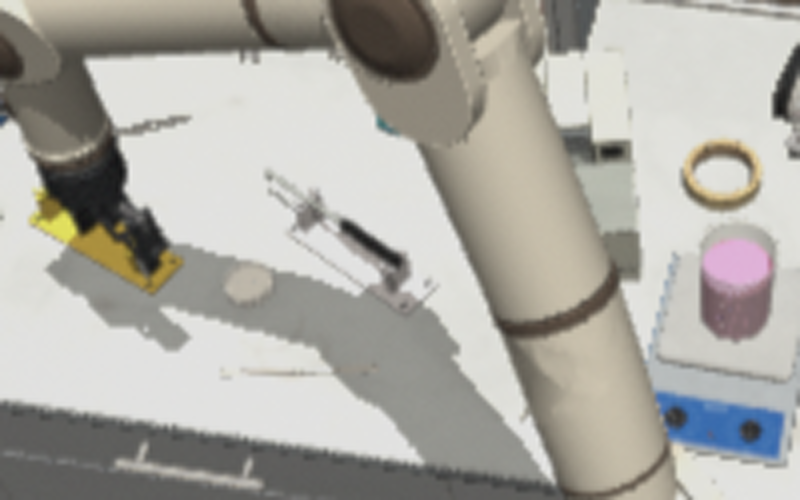

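Two candidates for the rest: grey aluminium at top px (185,200), carrying a pick with a black handle, and yellow at (127,200). The description says aluminium and to leave yellow alone, so it's the grey one, with the handle at about (193,201) and the hook end at about (167,184). The reader stands at about (250,185), mostly behind the arm. I'll confirm from the wrist camera as I go closer.

```bash
python3 - <<'E'
from h import *
g=onz("top",193,200.8,.058); k=onz("top",167,183.5,.055); d=k-g; yaw=np.degrees(np.arctan2(d[1],d[0])); print(g,k,np.linalg.norm(d),yaw)
# want tool down: tool y across pick => tool x along pick or opposite. shift in tool axes
s=robot.state(); A=R.from_euler('xyz',s['eef_rot'],degrees=True).as_matrix()
print(A.round(3)); print("pick dir in tool",A.T@(d/np.linalg.norm(d)))
print("to above g, z .23",A.T@(np.array([g[0],g[1],.23])-s['tcp_pos']))
print(proj("wrist",np.array([g,k])))
E
```

```text
[0.455  0.3958 0.058 ] [0.5358 0.5461 0.055 ] 0.1706684798080771 61.7379038134303
[[-0.903  0.43  -0.001]
 [ 0.43   0.903 -0.001]
 [ 0.    -0.001 -1.   ]]
pick dir in tool [-0.04847865  0.99869477  0.01608032]
to above g, z .23 [-0.24037843 -0.09641438  0.00063086]
[[176.8 347.3]
 [308.5 350.5]]
```

View pics/w1.png

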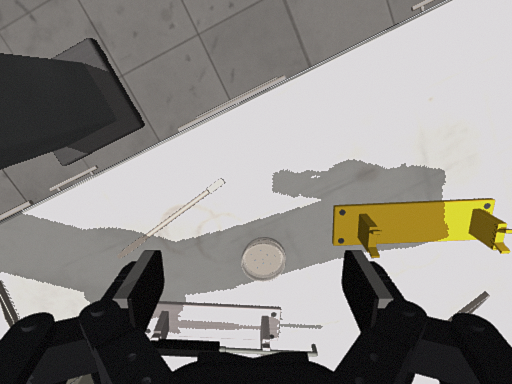

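The wrist view shows the grey rest with the pick at about (160–316, 347) and the yellow look-alike at (333–500, 220). The grey one is confirmed. I'll go above the handle with tool x along the pick.

```bash
python3 -m creep '[-0.12,-0.05,0,0,0,0.8, -0.24,-0.10,0,0,0,1.62, -0.24,-0.10,0,0,0,1.62, -0.24,-0.10,0,0,0,1.62, -0.24,-0.10,0,0,0,1.62, -0.24,-0.10,0,0,0,1.62, -0.24,-0.10,0,0,0,1.62, -0.24,-0.10,0,0,0,1.62, -0.24,-0.10,0,0,0,1.62, -0.24,-0.10,0,0,0,1.62, -0.24,-0.10,0,0,0,1.62, -0.24,-0.10,0,0,0,1.62, -0.24,-0.10,0,0,0,1.62, -0.24,-0.10,0,0,0,1.62, -0.24,-0.10,0,0,0,1.62]' 0
python3 - <<'E'
from h import *
s=robot.state();print(s['qpos'],s['tcp_pos'],s['eef_rot'])
w=robot.grab_frame("wrist");t=robot.grab_frame("top");c=robot.grab_frame("scene")
cv2.imwrite("pics/w2.png",w);cv2.imwrite("pics/t2.png",t);cv2.imwrite("pics/s2.png",c)
a=cv2.resize(t[120:270,180:305],(500,600),interpolation=cv2.INTER_CUBIC); b=cv2.resize(w,(300,225)); d=cv2.resize(c[130:330,130:330],(300,300))
o=np.zeros((600,800,3),np.uint8);o[:,:500]=a;o[:225,500:]=b;o[250:550,500:]=d;cv2.imwrite("pics/m2.png",o)
E
```

```text
clock: 1.4
tcp_pos: [0.453, 0.3932, 0.231]
eef_rot: [-180.0, 0.0, 61.9]
contact_force: [-0.4, -0.6, -0.2]
grip_width: 0.0853
finger_force: 0.0
[-41.01870373  21.73480352  -3.22245206  96.97524316   1.36852311
  61.3620094  -72.74714995] [0.45299461 0.39320594 0.23100711] [-1.79997453e+02  3.49109520e-02  6.19220520e+01]
```

View pics/m2.png

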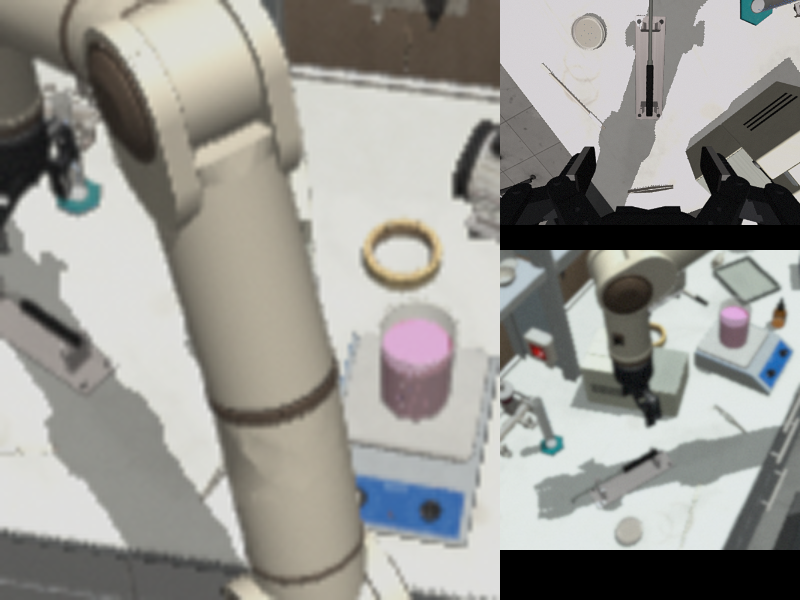

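The wrist inset shows the pick on the grey rest, with the black handle at full-res px about (256,110–195). The reader is at lower right (690–800, 60–190 in the montage), with its case, slot and deck. I'll measure the handle by segmentation and enlarge the reader part.

```bash
python3 - <<'E'
from h import *
w=cv2.imread("pics/w2.png"); g=w.max(2)
m=(g<60).astype(np.uint8); n,l,st,c=cv2.connectedComponentsWithStats(m)
for i in range(1,n):
    x,y,ww,hh,a=st[i]
    if 220<c[i][0]<290 and y<220 and a>100:
        r=cv2.minAreaRect(np.argwhere(l==i)[:,::-1].astype(np.float32)); b=cv2.boxPoints(r); print(st[i],r,b.round(1).tolist())
cv2.imwrite("pics/r2.png",cv2.resize(w[80:330,312:512],(640,800))[:750][::1][:600])
cv2.imwrite("pics/r2.png",cv2.resize(w[90:290,302:512],(630,600),interpolation=cv2.INTER_CUBIC))
E
```

```text
[249 111  13  87 985] ((254.82986450195312, 153.9963836669922), (11.827110290527344, 86.1932601928711), 1.2188752889633179) [[248.0, 197.0], [249.8000030517578, 110.80000305175781], [261.70001220703125, 111.0], [259.79998779296875, 197.1999969482422]]
```

View pics/r2.png

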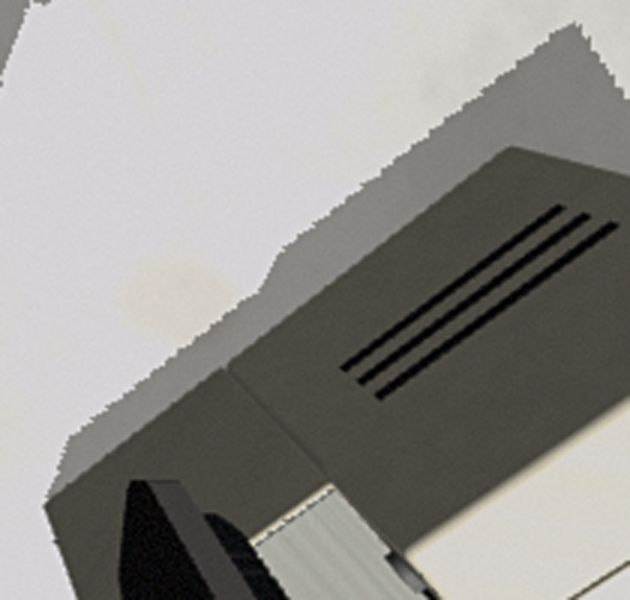

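Crop of the reader: bottom front-left corner at full-res (317,258), bottom back-left at (473,139), deck meets the case at (412,251), case top corner at (438,273).

```bash
cat >> h.py <<'E'
def frame(p,yaw):
    c,s=np.cos(np.radians(yaw)),np.sin(np.radians(yaw)); T=np.eye(4);T[:2,:2]=[[c,-s],[s,c]];T[:3,3]=p; return T
def shift(st,P,Rw=None):
    A=R.from_euler('xyz',st['eef_rot'],degrees=True).as_matrix()
    return (A.T@(np.array(P)-st['tcp_pos'])).round(4), None if Rw is None else R.from_matrix(A.T@Rw).as_rotvec().round(3)
E
python3 - <<'E'
from h import *
from scipy.optimize import least_squares
s=robot.state()
f=np.array([onz("wrist",u,v,.064,s) for u,v in [(255.75,110.9),(253.9,197.1)]]); print(f,np.linalg.norm(f[0]-f[1]))
print("center x by ends",f.mean(0))
pts=[(317,258.3),(472.7,139.3),(412,251),(438,272.7)]; obj=np.array([[-.1,.07,0],[.14,.07,0],[0,.07,.1],[0,.07,.142]])
for p,o in zip(pts,obj): print(onz("wrist",*p,o[2],s))
def T(q): return frame([q[0],q[1],0],q[2])
def r(q): 
    P=(T(q)@np.c_[obj,np.ones(4)].T).T[:,:3]; return (proj("wrist",P,s)-pts).ravel()
o=least_squares(r,[.55,.14,0]); print(o.x,o.fun)
E
```

```text
[[0.4826 0.4427 0.064 ]
 [0.4392 0.3652 0.064 ]] 0.08882460244774526
center x by ends [0.4609  0.40395 0.064  ]
[0.4623 0.2249 0.    ]
[0.6943 0.2856 0.    ]
[0.5569 0.2526 0.1   ]
[0.5599 0.2545 0.142 ]
[0.55 0.14 0.  ] [-3.7 12.  13.  54.   7.1 34.8  4.3 41.6]
```

```bash
python3 - <<'E'
from h import *
s=robot.state()
P=frame([.4633,.4083,.055],60.8)
xp,Z=P[:3,0],np.array([0,0,1.]); a=np.radians(28)
z=np.sin(a)*xp-np.cos(a)*Z; x=np.cos(a)*xp+np.sin(a)*Z; A=np.c_[x,np.cross(z,x),z]
for b in (.09,0): print(shift(s,P[:3,3]+z*(.0187-b),A))
E
```

```text
(array([-0.0154,  0.0013,  0.1132]), array([-0.005,  0.489,  0.018]))
(array([0.0269, 0.002 , 0.1927]), array([-0.005,  0.489,  0.018]))
```

```bash
python3 -m creep '[-0.015,0.001,0.03,0,0.12,0.018, -0.015,0.001,0.06,0,0.24,0.018, -0.015,0.001,0.09,0,0.36,0.018, -0.015,0.001,0.113,-0.005,0.489,0.018, -0.015,0.001,0.113,-0.005,0.489,0.018, -0.015,0.001,0.113,-0.005,0.489,0.018, -0.015,0.001,0.113,-0.005,0.489,0.018]' 0.3
python3 - <<'E'
from h import *
s=robot.state(); print(s['qpos'].round(1))
w=robot.grab_frame("wrist"); cv2.imwrite("pics/w3.png",w)
m=(w.max(2)<60).astype(np.uint8); n,l,st,c=cv2.connectedComponentsWithStats(m)
P=frame([.4633,.4083,.055],60.8)
print("pred",proj("wrist",[(P@[dx,dy,.009,1])[:3] for dx in(-.05,.04) for dy in(-.006,.006)],s).tolist())
for i in range(1,n):
    if st[i][4]>150: print(st[i],c[i].round(1))
E
```

```text
clock: 2.13
tcp_pos: [0.4438, 0.3759, 0.1152]
eef_rot: [-179.8, -27.7, 60.5]
contact_force: [-0.6, 0.5, -0.9]
grip_width: 0.0598
finger_force: 0.0
[-23.6  19.8 -14.  126.5 -37.3  11.2 -30. ]
pred [[264.2, 268.6], [246.5, 268.7], [263.2, 140.0], [246.5, 140.1]]
[ 247  141   19  129 2098] [255.7 206.4]
[    0   242   512   142 31940] [258.8 339.7]
```

```bash
cat >> h.py <<'E'
def lean(yaw,deg):
    P=frame([0,0,0],yaw); xp,Z=P[:3,0],np.array([0,0,1.]); a=np.radians(deg)
    z=np.sin(a)*xp-np.cos(a)*Z; x=np.cos(a)*xp+np.sin(a)*Z; return np.c_[x,np.cross(z,x),z]
E
python3 - <<'E'
from h import *
s=robot.state(); A=lean(60.8,20)
for b in (.07,.03,0): print(shift(s,np.array([.4633,.4083,.055])+A[:,2]*(.0187-b),A))
E
```

```text
(array([0.01  , 0.0002, 0.0203]), array([ 0.   , -0.137, -0.004]))
(array([0.0046, 0.0002, 0.0599]), array([ 0.   , -0.137, -0.004]))
(array([0.0005, 0.0002, 0.0897]), array([ 0.   , -0.137, -0.004]))
```

```bash
python3 -m creep '[0.005,0,0.01,0,-0.07,0, 0.010,0,0.02,0,-0.137,0, 0.007,0,0.04,0,-0.137,0, 0.0045,0,0.06,0,-0.137,0, 0.0025,0,0.075,0,-0.137,0, 0.0005,0,0.0895,0,-0.137,0, 0.0005,0,0.0895,0,-0.137,0, 0.0005,0,0.0895,0,-0.137,0]'
python3 - <<'E'
from h import *
s=robot.state(); print(s['qpos'].round(1)); A=lean(60.8,20)
print(shift(s,np.array([.4633,.4083,.055])+A[:,2]*.0187,A),s['contact_force'])
E
```

```text
clock: 2.85
tcp_pos: [0.4676, 0.4168, 0.0391]
eef_rot: [180.0, -20.1, 60.7]
contact_force: [0.2, 0.4, 0.2]
grip_width: 0.0599
finger_force: 0.0
[-40.   31.5  -0.2 116.9 -28.6  14.3 -42.8]
(array([-0.0035,  0.0003,  0.0005]), array([ 0.001, -0.002, -0.001])) [0.21735632 0.44723074 0.24695417]
```

```bash
python3 -m creep '[-0.003,0,0,0,0,0, -0.003,0,0,0,0,0, -0.003,0,0,0,0,0, -0.003,0,0,0,0,0, -0.003,0,0,0,0,0, -0.003,0,0,0,0,0]' 1 80
python3 - <<'E'
from h import *
s=robot.state(); print(s['qpos'].round(1)); A=lean(60.8,20)
print(shift(s,np.array([.4633,.4083,.055])+A[:,2]*.0187,A),s['contact_force'])
E
```

```text
clock: 3.35
tcp_pos: [0.4673, 0.4141, 0.0397]
eef_rot: [179.9, -20.3, 60.6]
contact_force: [-1.0, -2.6, 6.8]
grip_width: 0.0108
finger_force: 78.4
[-39.7  31.3  -0.5 117.3 -28.9  14.  -42.4]
(array([-0.0014, -0.0006,  0.0019]), array([ 0.002, -0.004, -0.003])) [-1.03881188 -2.5600313   6.75652586]
```

```bash
python3 -m creep '[0.007,0,-0.019,0,0,0, 0.014,0,-0.038,0,0,0, 0.024,0,-0.066,0,0,0, 0.038,0,-0.104,0,0,0, 0.051,0,-0.14,0,0,0, 0.065,0,-0.18,0,0,0, 0.065,0,-0.18,0,0,0, 0.065,0,-0.18,0,0,0]'
python3 - <<'E'
from h import *
s=robot.state(); print(s['qpos'].round(1))
w=robot.grab_frame("wrist"); cv2.imwrite("pics/w4.png",w); t=robot.grab_frame("top");cv2.imwrite("pics/t4.png",t)
# nominal pick in tool frame: yaw as tool, pitch 20 down relative
A=R.from_euler('xyz',s['eef_rot'],degrees=True).as_matrix()
Q=R.from_euler('y',20,degrees=True).as_matrix()@np.diag([1,-1,-1.]) # pick axes in tool
g=np.array([-.0014,0,-.0168])
for q in ([0.04,0,.009],[.165,0,.003],[.165,0,-.016],[.165,.003,.003],[.165,-.003,.003]):
    print(q,proj("wrist",A@(g+Q@q)+s['tcp_pos'],s))
print(Q)
cv2.imwrite("pics/m4.png",np.hstack([cv2.resize(w[0:220,160:360],(545,600)),cv2.resize(t[150:250,220:262],(252,600))]))
E
```

```text
clock: 4.02
tcp_pos: [0.4675, 0.4148, 0.2341]
eef_rot: [179.8, -20.6, 60.7]
contact_force: [-0.7, -0.1, -1.3]
grip_width: 0.0105
finger_force: 78.0
[-51.1  13.7  12.7 111.4 -17.2  37.1 -56.4]
[0.04, 0, 0.009] [[254. 229.]]
[0.165, 0, 0.003] [[ 256.5 -452.7]]
[0.165, 0, -0.016] [[ 255.4 -351.6]]
[0.165, 0.003, 0.003] [[ 234.2 -452.7]]
[0.165, -0.003, 0.003] [[ 278.8 -452.7]]
[[ 0.93969262  0.         -0.34202014]
 [ 0.         -1.          0.        ]
 [-0.34202014  0.         -0.93969262]]
```

View pics/m4.png

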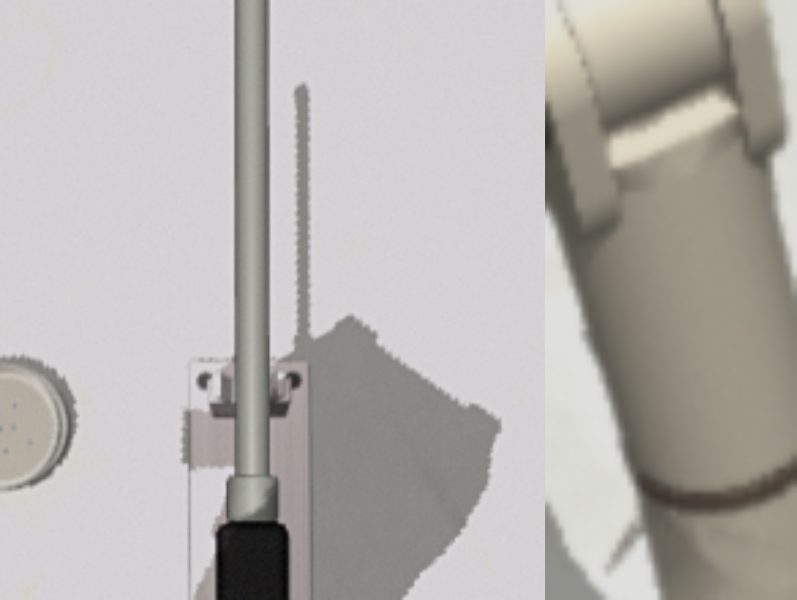

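The wrist crop shows the pick held straight: handle front edge at full-res (253,191), rod going up out of view at column about 252. My predicted tilt sign was wrong, so I'll recompute.

```bash
python3 - <<'E'
from h import *
s=robot.state(); w=cv2.imread("pics/w4.png")
A=R.from_euler('xyz',s['eef_rot'],degrees=True).as_matrix()
g=np.array([-.0014,-.0006,-.0168])
for d in (18,20,22):
    Q=R.from_euler('y',-d,degrees=True).as_matrix()@np.diag([1,-1,-1.])
    for q in ([0.04,0,.009],[0.054,0,.003],[.13,.003,0],[.13,-.003,0],[.165,0,.003]):
        print(d,q,proj("wrist",A@(g+Q@q)+s['tcp_pos'],s))
for r in (5,40,100,150): print(r,[ (i,) for i in np.where(np.abs(np.diff(w[r,225:280].max(1).astype(int)))>25)[0]+225])
E
```

```text
18 [0.04, 0, 0.009] [[252.4 189.9]]
18 [0.054, 0, 0.003] [[252.4 159.2]]
18 [0.13, 0.003, 0] [[245.9  -3.7]]
18 [0.13, -0.003, 0] [[258.8  -3.7]]
18 [0.165, 0, 0.003] [[252.3 -85.3]]
20 [0.04, 0, 0.009] [[252.4 189.2]]
20 [0.054, 0, 0.003] [[252.4 159.4]]
20 [0.13, 0.003, 0] [[246.1   2.1]]
20 [0.13, -0.003, 0] [[258.6   2.1]]
20 [0.165, 0, 0.003] [[252.3 -74.8]]
22 [0.04, 0, 0.009] [[252.4 188.6]]
22 [0.054, 0, 0.003] [[252.4 159.7]]
22 [0.13, 0.003, 0] [[246.3   7.9]]
22 [0.13, -0.003, 0] [[258.4   7.9]]
22 [0.165, 0, 0.003] [[252.3 -64.7]]
5 [(np.int64(245),), (np.int64(257),), (np.int64(258),)]
40 [(np.int64(245),), (np.int64(257),), (np.int64(258),), (np.int64(268),), (np.int64(272),), (np.int64(273),)]
100 [(np.int64(245),), (np.int64(256),), (np.int64(258),), (np.int64(268),), (np.int64(272),), (np.int64(273),)]
150 [(np.int64(227),), (np.int64(236),), (np.int64(237),), (np.int64(246),), (np.int64(258),), (np.int64(264),), (np.int64(265),), (np.int64(272),)]
```

```bash
cat >> h.py <<'E'
LIP=frame([.5757,.1835,.1],14.7)
G=np.array([-.0014,-.0006,-.0168]); Q=R.from_euler('y',-20,degrees=True).as_matrix()@np.diag([1,-1,-1.])
TIP=np.array([.165,0,-.016]); c35,s35=np.cos(np.radians(35)),np.sin(np.radians(35))
def slope(s,n,y=0): return (LIP@[s*c35+n*s35,y,-s*s35+n*c35,1])[:3]
def tcp_for_tip(P,pitch=35,yaw=14.7):
    Rp=LIP[:3,:3]@R.from_euler('zy',[yaw-14.7,pitch],degrees=True).as_matrix() if False else R.from_euler('ZY',[yaw,pitch],degrees=True).as_matrix()
    Rt=Rp@Q.T; return P-Rp@TIP-Rt@G,Rt
def tipnow(st):
    A=R.from_euler('xyz',st['eef_rot'],degrees=True).as_matrix(); return st['tcp_pos']+A@(G+Q@TIP), A@Q
def slopeof(P):
    p=np.linalg.inv(LIP)@np.r_[P,1]; return np.array([p[0]*c35-p[2]*s35,p[0]*s35+p[2]*c35,p[1]]).round(4)
def go(st,s,n,y=0,**k): return shift(st,*tcp_for_tip(slope(s,n,y),**k))
E
python3 - <<'E'
from h import *
s=robot.state(); t,A=tipnow(s); print(t,slopeof(t))
for a in ((-40,60),(-30,30)): print(a,tcp_for_tip(slope(a[0]/1e3,a[1]/1e3))[0],go(s,a[0]/1e3,a[1]/1e3))
E
```

```text
[0.54192738 0.55091656 0.228924  ] [-0.0243  0.1403  0.364 ]
(-40, 60) [0.45268984 0.15060858 0.26324882] (array([-0.2087,  0.1177, -0.1127]), array([-0.036, -0.579,  0.814]))
(-30, 30) [0.44396917 0.14832076 0.2329385 ] (array([-0.2251,  0.1112, -0.0864]), array([-0.036, -0.579,  0.814]))
```

```bash
python3 -m creep '[-0.026,0.015,-0.014,-0.004,-0.072,0.1, -0.052,0.03,-0.028,-0.008,-0.144,0.2, -0.078,0.044,-0.042,-0.012,-0.216,0.3, -0.104,0.059,-0.056,-0.018,-0.29,0.407, -0.13,0.074,-0.07,-0.022,-0.362,0.51, -0.156,0.088,-0.084,-0.027,-0.434,0.61, -0.182,0.103,-0.098,-0.031,-0.507,0.712, -0.209,0.118,-0.113,-0.036,-0.579,0.814, -0.209,0.118,-0.113,-0.036,-0.579,0.814, -0.209,0.118,-0.113,-0.036,-0.579,0.814, -0.209,0.118,-0.113,-0.036,-0.579,0.814, -0.209,0.118,-0.113,-0.036,-0.579,0.814]'
python3 - <<'E'
from h import *
s=robot.state(); print(s['qpos'].round(1)); t,A=tipnow(s); print(t,slopeof(t),go(s,-.04,.06),go(s,-.02,.014))
w=robot.grab_frame("wrist");t4=robot.grab_frame("top");c=robot.grab_frame("scene")
for n,i in (("wrist",w),("top",t4),("scene",c)): cv2.imwrite(f"pics/{n}5.png",i); print(n,proj(n,[t,slope(0,0),slope(0,0,.023),slope(0,0,-.023),(LIP@[-.1,.07,0,1])[:3],(LIP@[-.1,-.07,0,1])[:3],(LIP@[0,.07,0.042,1])[:3]],s).tolist())
o=np.zeros((600,800,3),np.uint8); o[:,:400]=cv2.resize(w[60:384,150:366],(400,600)); 
a=t4[150:225,210:310];o[:300,400:]=cv2.resize(a,(400,300),interpolation=cv2.INTER_CUBIC)
a=c[130:205,160:260]; o[300:,400:]=cv2.resize(a,(400,300),interpolation=cv2.INTER_CUBIC); cv2.imwrite("pics/m5.png",o)
E
```

```text
clock: 5.12
tcp_pos: [0.4525, 0.1516, 0.2628]
eef_rot: [-179.9, 15.0, 14.8]
contact_force: [0.6, -0.2, -0.8]
grip_width: 0.0108
finger_force: 78.1
[-43.8  19.1  29.1 100.9  -9.5  77.6 -86.8]
[0.57691541 0.1852319  0.17151616] [-0.0397  0.0595  0.0014] (array([-0.0002,  0.001 , -0.0005]), array([-0.001,  0.001,  0.002])) (array([0.0029, 0.0011, 0.0496]), array([-0.001,  0.001,  0.002]))
wrist [[253.7, -47.6], [255.4, -38.0], [223.7, -38.1], [287.2, -38.0], [177.1, 98.4], [332.3, 98.7], [141.8, -41.2]]
top [[241.9, 170.5], [243.0, 180.8], [238.0, 181.1], [247.9, 180.4], [228.7, 199.1], [259.8, 196.8], [227.2, 176.1]]
scene [[223.3, 193.9], [225.2, 206.5], [223.5, 211.1], [226.9, 202.1], [246.6, 225.4], [255.1, 197.3], [219.0, 213.4]]
```

View pics/m5.png

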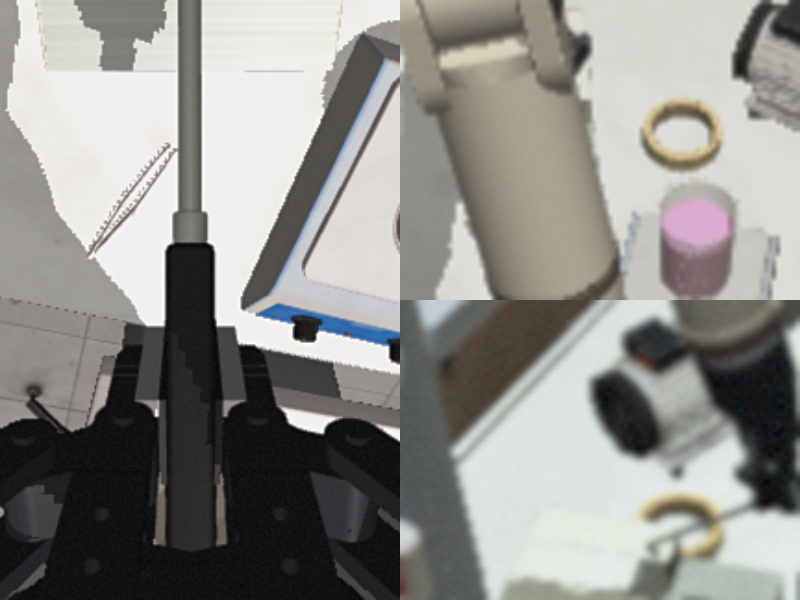

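The wrist inset shows the deck's front edge at full-res row 98 and columns 175–335, centre 255. The model predicts row 98 and centre 254.7, so the reader pose is good. The scene inset has the hook tip at (223.7,192), within 2 px of the model. Now into the slot mouth, midway between floor and roof.

```bash
python3 -m creep '[0.003,0.001,0.015,0,0,0, 0.006,0.001,0.03,0,0,0, 0.009,0.001,0.045,0,0,0, 0.011,0.001,0.057,0,0,0, 0.02,0.001,0.0602,0,0,0, 0.03,0.001,0.0637,0,0,0, 0.04,0.001,0.0673,0,0,0, 0.049,0.001,0.0705,0,0,0, 0.049,0.001,0.0705,0,0,0, 0.049,0.001,0.0705,0,0,0, 0.049,0.001,0.0705,0,0,0]'
cat > t.py <<'E'
from h import *
s=robot.state(); t,A=tipnow(s); print(slopeof(t),"F",s['contact_force'].round(1),"pick axes F",(A.T@s['contact_force']).round(1),"pitch",np.degrees(np.arcsin(-A[2,0])).round(2))
E
python3 t.py
```

```text
clock: 6.18
tcp_pos: [0.4821, 0.1567, 0.1833]
eef_rot: [-180.0, 14.9, 14.6]
contact_force: [-0.2, -0.6, -0.8]
grip_width: 0.0106
finger_force: 78.1
[ 0.0304  0.0118 -0.0016] F [-0.2 -0.6 -0.8] pick axes F [ 0.2 -0.5 -0.8] pitch 34.95
```

```bash
python3 -m creep '[-0.001,0,0.003,0,0,0, -0.002,0,0.006,0,0,0, -0.003,0,0.0085,0,0,0, -0.003,0,0.0085,0,0,0, -0.003,0,0.0085,0,0,0]'|grep -n clock; python3 t.py;  python3 -m creep '[-0.0007,0,0.002,0,0,0, -0.0007,0,0.002,0,0,0, -0.0007,0,0.002,0,0,0]'|grep -n clock; python3 t.py;  python3 -m creep '[-0.0007,0,0.002,0,0,0, -0.0007,0,0.002,0,0,0, -0.0007,0,0.002,0,0,0]'|grep -n clock; python3 t.py
```

```text
1:clock: 6.6
[ 0.0302  0.0025 -0.0012] F [ 0.2 -0.3 -0.9] pick axes F [ 0.6 -0.3 -0.7] pitch 34.95
1:clock: 6.85
[ 0.0305  0.0007 -0.0013] F [-0.  -0.  -0.9] pick axes F [ 0.5 -0.  -0.7] pitch 34.93
1:clock: 7.1
[ 0.0309 -0.0008 -0.0013] F [ 0.4 -0.6  1.4] pick axes F [-0.6 -0.7  1.3] pitch 34.87
```

Floor contact at model n ≈ -0.5 mm, so the model is good to under 1 mm. Now I'll raise to clear the cassette and advance over the window.

```bash
python3 -m creep '[0.0016,-0.001,-0.0044,0,0,0, 0.0032,-0.001,-0.0088,0,0,0, 0.0048,-0.001,-0.0132,0,0,0, 0.0048,-0.001,-0.0132,0,0,0, 0.012,-0.001,-0.0106,0,0,0, 0.019,-0.001,-0.008,0,0,0, 0.026,-0.001,-0.0055,0,0,0, 0.034,-0.001,-0.0026,0,0,0, 0.042,-0.001,0.0003,0,0,0, 0.049,-0.001,0.0029,0,0,0, 0.049,-0.001,0.0029,0,0,0, 0.049,-0.001,0.0029,0,0,0]'|head -1; python3 t.py
```

```text
clock: 8.1
[ 0.0779  0.0118 -0.0006] F [-0.7  0.8 -0.8] pick axes F [ 0.   0.9 -1. ] pitch 35.01
```

```bash
python3 -m creep '[-0.001,0,0.003,0,0,0, -0.002,0,0.006,0,0,0, -0.0032,0,0.0089,0,0,0, -0.0032,0,0.0089,0,0,0, -0.0032,0,0.0089,0,0,0]'|head -1; python3 t.py
```

```text
clock: 8.52
[ 0.0773  0.0028 -0.0002] F [-0.5 -0.  -1.2] pick axes F [ 0.3  0.1 -1.2] pitch 34.96
```

```bash
python3 -m creep '[-0.005,0,-0.0018,0,0,0, -0.012,0,-0.0044,0,0,0, -0.02,0,-0.0073,0,0,0, -0.028,0,-0.0102,0,0,0, -0.036,0,-0.0131,0,0,0, -0.044,0,-0.016,0,0,0, -0.052,0,-0.0189,0,0,0, -0.06,0,-0.0218,0,0,0, -0.068,0,-0.0247,0,0,0, -0.076,0,-0.0277,0,0,0, -0.084,0,-0.0306,0,0,0, -0.092,0,-0.0335,0,0,0, -0.101,0,-0.0367,0,0,0, -0.101,0,-0.0367,0,0,0, -0.101,0,-0.0367,0,0,0]'|head -1; python3 t.py; python3 - <<'E'
from h import *
s=robot.state();w=robot.grab_frame("wrist");c=robot.grab_frame("scene")
cv2.imwrite("pics/w6.png",w);cv2.imwrite("pics/s6.png",c);t,_=tipnow(s);print(proj("wrist",t,s),proj("scene",t))
o=np.zeros((400,800,3),np.uint8);o[:300,:400]=cv2.resize(w,(400,300));o[:,400:]=cv2.resize(c[160:240,180:260],(400,400),interpolation=cv2.INTER_CUBIC);cv2.imwrite("pics/m6.png",o)
E
```

```text
clock: 9.77
[-0.0303  0.0033 -0.0001] F [ 0.6 -0.5 -0.5] pick axes F [ 0.7 -0.6 -0.1] pitch 34.9
[[253.7 -47.6]] [[230.8 204. ]]
```

View pics/m6.png

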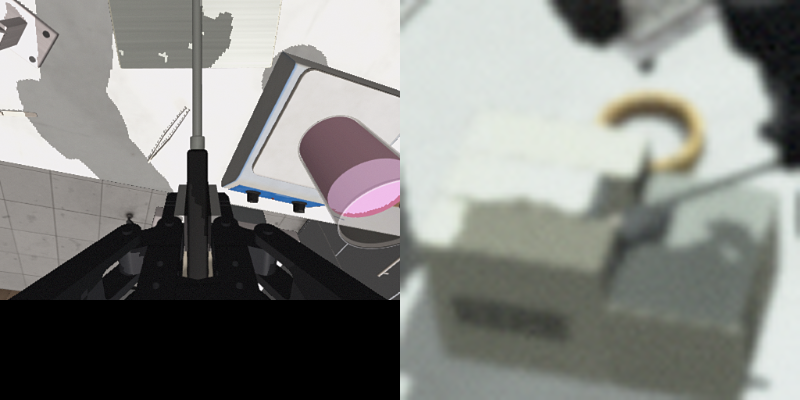

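The scene crop shows the dark cassette hooked and emerging at the lip, crop (630,225). I'll carry it over the lip and lower with it onto the deck.

```bash
python3 -m creep '[-0.0038,0,-0.0013,0,0,0, -0.0076,0,-0.0027,0,0,0, -0.012,0,-0.0005,0,0,0, -0.016,0,0.0022,0,0,0, -0.0188,0,0.007,0,0,0, -0.0216,0,0.012,0,0,0, -0.0245,0,0.017,0,0,0, -0.0273,0,0.0218,0,0,0, -0.032,0,0.0238,0,0,0, -0.0366,0,0.0258,0,0,0, -0.0366,0,0.0258,0,0,0, -0.0366,0,0.0258,0,0,0, -0.0366,0,0.0258,0,0,0]'|head -1; python3 t.py; python3 - <<'E'
from h import *
s=robot.state();w=robot.grab_frame("wrist");c=robot.grab_frame("scene")
cv2.imwrite("pics/w7.png",w);cv2.imwrite("pics/s7.png",c);t,_=tipnow(s);p=np.linalg.inv(LIP)@np.r_[t,1];print("tip in lip",p.round(4),proj("scene",t))
o=np.zeros((400,800,3),np.uint8);o[:300,:400]=cv2.resize(w,(400,300));o[:,400:]=cv2.resize(c[160:240,180:260],(400,400),interpolation=cv2.INTER_CUBIC);cv2.imwrite("pics/m7.png",o)
E
```

```text
clock: 10.95
[-0.0555 -0.0338 -0.0002] F [ 0.  -0.  -0.2] pick axes F [ 0.2 -0.  -0.2] pitch 34.94
tip in lip [-6.48e-02 -2.00e-04  4.20e-03  1.00e+00] [[241.8 208.6]]
```

View pics/m7.png

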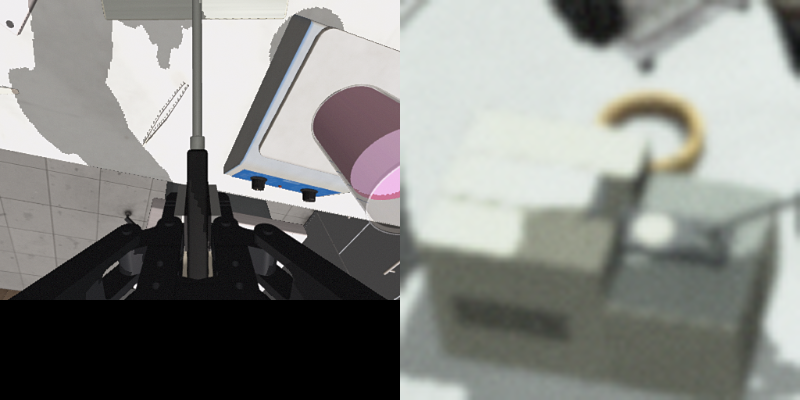

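The cassette lies on the deck in the scene crop, with its white label at (655,230) and its body at 625–725. I'll lift the hook out along the prong and then up.

```bash
python3 -m creep '[0.0017,0,-0.0047,0,0,0, 0.0034,0,-0.0094,0,0,0, 0.0069,0,-0.0188,0,0,0, 0.0103,0,-0.0282,0,0,0, 0.005,0,-0.05,0,0,0, -0.001,0,-0.075,0,0,0, -0.007,0,-0.098,0,0,0, -0.007,0,-0.098,0,0,0, -0.007,0,-0.098,0,0,0]'|head -1; python3 t.py; python3 - <<'E'
from h import *
s=robot.state();w=robot.grab_frame("wrist");c=robot.grab_frame("scene");cv2.imwrite("pics/w8.png",w);cv2.imwrite("pics/s8.png",c)
Rt=R.from_euler('xyz',[179.9,-20.3,60.6],degrees=True).as_matrix()
for P in ([.4673,.4141,.2341],[.4673,.4141,.0397]): print(shift(s,P,Rt),s['tcp_pos'])
# cassette pred
for x in (-.076,.014):
  for y in (.019,-.019): print(proj("wrist",(LIP@[x,y,.01,1])[:3],s),proj("scene",(LIP@[x,y,.01,1])[:3]))
E
```

```text
clock: 11.8
[-0.0952  0.0589 -0.0002] F [-0.9 -0.2 -1.3] pick axes F [ 0.   0.  -1.5] pitch 34.7
(array([ 0.1381, -0.2515,  0.0255]), array([ 0.036,  0.577, -0.813])) [0.4079469  0.13858266 0.29332682]
(array([ 0.1874, -0.2511,  0.2135]), array([ 0.036,  0.577, -0.813])) [0.4079469  0.13858266 0.29332682]
[[230.5   8.4]] [[243.4 211.9]]
[[276.    8.4]] [[245.9 204.3]]
[[ 225.2 -144.4]] [[220. 208.]]
[[ 281.3 -144.5]] [[222.9 200.5]]
```

```bash
python3 -m creep '[0.015,-0.028,0.003,0.004,0.064,-0.09, 0.031,-0.056,0.006,0.008,0.128,-0.18, 0.046,-0.084,0.009,0.012,0.192,-0.271, 0.061,-0.112,0.011,0.016,0.256,-0.361, 0.077,-0.14,0.014,0.02,0.32,-0.452, 0.092,-0.168,0.017,0.024,0.385,-0.542, 0.107,-0.196,0.02,0.028,0.449,-0.632, 0.123,-0.224,0.023,0.032,0.513,-0.723, 0.138,-0.2515,0.0255,0.036,0.577,-0.813, 0.138,-0.2515,0.0255,0.036,0.577,-0.813, 0.138,-0.2515,0.0255,0.036,0.577,-0.813, 0.138,-0.2515,0.0255,0.036,0.577,-0.813]'|head -3; python3 - <<'E'
from h import *
s=robot.state()
Rt=R.from_euler('xyz',[179.9,-20.3,60.6],degrees=True).as_matrix()
for P in ([.4673,.4141,.2341],[.4673,.4141,.06],[.4673,.4141,.0397]): print(shift(s,P,Rt),s['tcp_pos'])
w=robot.grab_frame("wrist");cv2.imwrite("pics/w9.png",w)
E
```

```text
clock: 12.9
tcp_pos: [0.465, 0.4123, 0.2302]
eef_rot: [-179.9, -19.9, 60.5]
(array([ 0.0038,  0.0011, -0.0028]), array([-0.002,  0.007, -0.002])) [0.4650367  0.4123309  0.23020187]
(array([-0.0554,  0.0013,  0.161 ]), array([-0.002,  0.007, -0.002])) [0.4650367  0.4123309  0.23020187]
(array([-0.0623,  0.0013,  0.18  ]), array([-0.002,  0.007, -0.002])) [0.4650367  0.4123309  0.23020187]
```

```bash
python3 -m creep '[-0.003,0.001,0.02,-0.002,0.007,0, -0.014,0.001,0.05,-0.002,0.007,0, -0.026,0.001,0.08,-0.002,0.007,0, -0.037,0.001,0.11,-0.002,0.007,0, -0.048,0.0012,0.14,-0.002,0.007,-0.002, -0.0554,0.0012,0.161,-0.002,0.007,-0.002, -0.059,0.0013,0.171,-0.002,0.007,-0.002, -0.062,0.0013,0.179,-0.002,0.007,-0.002, -0.062,0.0013,0.179,-0.002,0.007,-0.002, -0.062,0.0013,0.179,-0.002,0.007,-0.002]'; python3 - <<'E'
from h import *
s=robot.state()
Rt=R.from_euler('xyz',[179.9,-20.3,60.6],degrees=True).as_matrix()
print(shift(s,[.4673,.4141,.0397],Rt))
E
```

```text
clock: 13.78
tcp_pos: [0.4689, 0.4158, 0.043]
eef_rot: [179.8, -20.5, 60.7]
contact_force: [-0.3, 0.1, 0.4]
grip_width: 0.0107
finger_force: 78.1
(array([-0.0033, -0.0006,  0.0023]), array([ 0.001, -0.004,  0.001]))
```

```bash
python3 -m creep '[-0.003,-0.0006,0.0025,0,0,0, -0.003,-0.0006,0.0025,0,0,0, -0.003,-0.0006,0.0025,0,0,0]'; python3 -m creep '[0,0,0,0,0,0, 0,0,0,0,0,0, 0,0,0,0,0,0, 0,0,0,0,0,0, 0,0,0,0,0,0]' 0.35|tail -3
python3 -m creep '[0,0,-0.02,0,0,0, 0,0,-0.05,0,0,0, 0,0,-0.08,0,0,0, 0,0,-0.12,0,0,0, 0,0,-0.12,0,0,0, 0,0,-0.12,0,0,0]'; python3 - <<'E'
from h import *
s=robot.state(); w=robot.grab_frame("wrist"); cv2.imwrite("pics/w10.png",w)
m=(w.max(2)<60).astype(np.uint8); n,l,st,c=cv2.connectedComponentsWithStats(m)
P=frame([.4633,.4083,.055],60.8)
print("pred",proj("wrist",[(P@[dx,dy,.009,1])[:3] for dx in(-.05,.04) for dy in(-.006,.006)],s).tolist(),"tip",proj("wrist",(P@[.165,0,.003,1])[:3],s))
for i in range(1,n):
    if st[i][4]>150: print(st[i],c[i].round(1))
t=robot.grab_frame("top"); cv2.imwrite("pics/t10.png",t)
cv2.imwrite("pics/m10.png",np.hstack([cv2.resize(w,(400,300)),cv2.resize(t[180:255,300:400],(400,300),interpolation=cv2.INTER_CUBIC)]))
E
```

```text
clock: 14.03
tcp_pos: [0.4671, 0.4147, 0.04]
eef_rot: [179.8, -20.6, 60.7]
contact_force: [-0.2, 0.1, 0.1]
grip_width: 0.0106
finger_force: 78.3
contact_force: [-0.2, 0.0, 0.0]
grip_width: 0.0552
finger_force: 0.0
clock: 14.95
tcp_pos: [0.447, 0.3786, 0.1541]
eef_rot: [179.8, -20.8, 60.7]
contact_force: [0.3, 0.4, -0.6]
grip_width: 0.0554
finger_force: 0.0
pred [[259.9, 254.5], [245.0, 254.6], [259.4, 143.3], [244.7, 143.4]] tip [[251.6  -1.9]]
[ 244  145   16  110 1543] [251.5 199.7]
[465 225  47  50 340] [489.2 250.6]
[475 239  37  40 290] [494.3 259.5]
[    0   241   512   143 31336] [253.3 339.1]
[486 254  26  29 209] [499.9 269.2]
```

View pics/m10.png

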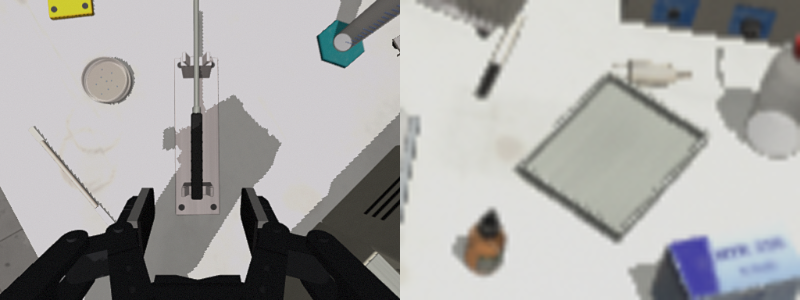

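Left: the pick is back on its rest, with the handle at rows 145–255 against a prediction of 143–254. Right: tray corners at top-view px (353,198.8), (377,213.8), (354.2,240), (329.2,222). The dropper is at (321,241), the wash bottle is to the right of the tray and the box is below right.

```bash
python3 - <<'E'
from h import *
s=robot.state()
c=np.array([onz("top",u,v,.022) for u,v in [(353,198.75),(377,213.75),(354.2,240),(329.2,222)]]); print(c,c.mean(0))
for i in range(4): d=c[(i+1)%4]-c[i]; print(np.linalg.norm(d),np.degrees(np.arctan2(d[1],d[0])))
print(shift(s,[.5457,.1756,.25],lean(14.7,0)))
E
```

```text
[[ 0.6145 -0.3332  0.022 ]
 [ 0.5462 -0.4454  0.022 ]
 [ 0.3884 -0.3483  0.022 ]
 [ 0.4651 -0.2329  0.022 ]] [ 0.50355 -0.33995  0.022  ]
0.1313534544654232 -121.3303128570458
0.1852815425238035 148.3945236281408
0.13856424502735185 56.39021073545725
0.17994568625004606 -33.875518692437836
(array([-0.0848,  0.1869, -0.137 ]), array([-0.142, -0.339,  0.794]))
```

```bash
python3 -m creep '[-0.01,0.01,-0.035,-0.014,-0.034,0.08, -0.02,0.03,-0.06,-0.028,-0.068,0.16, -0.03,0.06,-0.09,-0.042,-0.1,0.24, -0.045,0.09,-0.11,-0.057,-0.136,0.318, -0.055,0.12,-0.125,-0.07,-0.17,0.4, -0.068,0.15,-0.133,-0.085,-0.204,0.477, -0.085,0.187,-0.137,-0.1,-0.237,0.556, -0.085,0.187,-0.137,-0.114,-0.271,0.635, -0.085,0.187,-0.137,-0.142,-0.339,0.794, -0.085,0.187,-0.137,-0.142,-0.339,0.794, -0.085,0.187,-0.137,-0.142,-0.339,0.794, -0.085,0.187,-0.137,-0.142,-0.339,0.794]'; python3 - <<'E'
from h import *
s=robot.state(); print(s['qpos'].round(1)); w=robot.grab_frame("wrist"); cv2.imwrite("pics/w11.png",w)
P=[(LIP@[x,y,.01,1])[:3] for x,y in ((-.076,.019),(-.076,-.019),(.014,-.019),(.014,.019),(-.1,.07),(-.1,-.07),(0,0))]
print(proj("wrist",P,s).tolist())
cv2.imwrite("pics/m11.png",cv2.resize(w[40:290,130:390],(624,600)))
E
```

```text
clock: 16.05
tcp_pos: [0.5456, 0.1754, 0.2481]
eef_rot: [179.9, 0.2, 14.8]
contact_force: [-0.1, -0.8, 0.0]
grip_width: 0.0553
finger_force: 0.0
[-46.2  20.2  32.3 100.6 -11.8  62.8 -85.2]
[[233.9, 219.1], [272.5, 219.2], [274.8, 126.7], [232.1, 126.6], [183.6, 240.9], [322.6, 241.0], [253.4, 142.3]]
```

View pics/m11.png

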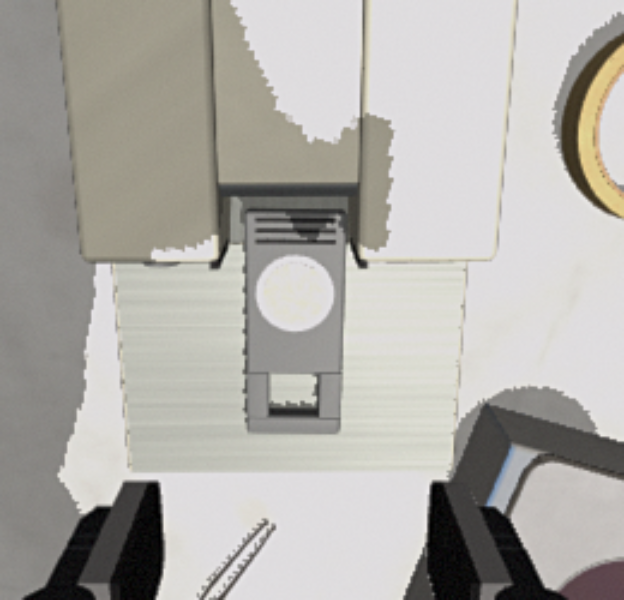

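The cassette is level on the deck, face up, at crop cols 247–345 and rows 210–432. That is within 1 px of the prediction, centred under the tool. Descend and pinch.

```bash
python3 -m creep '[0,0,0.03,0,0,0, 0,0,0.06,0,0,0, 0,0,0.09,0,0,0, 0,0,0.11,0,0,0, 0,0,0.125,0,0,0, 0,0,0.138,0,0,0, 0,0,0.1475,0,0,0, 0,0,0.1475,0,0,0, 0,0,0.1475,0,0,0]' |sed -n '2p;4p'; python3 -m creep '[0,0,0,0,0,0, 0,0,0,0,0,0, 0,0,0,0,0,0, 0,0,0,0,0,0, 0,0,0,0,0,0]' 1 50
```

```text
tcp_pos: [0.546, 0.1748, 0.1027]
contact_force: [0.3, -0.7, -0.2]
clock: 17.27
tcp_pos: [0.5472, 0.1753, 0.1042]
eef_rot: [180.0, -0.1, 14.7]
contact_force: [-1.9, -1.2, 6.8]
grip_width: 0.036
finger_force: 50.4
```

```bash
python3 -m creep '[0,0,-0.02,0,0,0, 0,0,-0.04,0,0,0, 0,0,-0.08,0,0,0, 0,0,-0.12,0,0,0, 0,0,-0.16,0,0,0, 0,0,-0.195,0,0,0, 0,0,-0.195,0,0,0, 0,0,-0.195,0,0,0]'; python3 - <<'E'
from h import *
s=robot.state(); print(s['qpos'].round(1))
print(shift(s,[.5036,-.340,.30],lean(-33,0)))
c=robot.grab_frame("scene");cv2.imwrite("pics/s12.png",c)
E
```

```text
clock: 17.93
tcp_pos: [0.5475, 0.1756, 0.3005]
eef_rot: [-180.0, -0.3, 14.7]
contact_force: [-1.2, -0.6, -2.3]
grip_width: 0.0357
finger_force: 50.5
[-47.3  17.3  33.5  97.1 -10.2  68.3 -86.6]
(array([-0.1731,  0.4877, -0.0009]), array([-0.003, -0.005,  0.832]))
```

```bash
python3 -m creep '[-0.008,0.022,0,0,0,0.05, -0.019,0.052,0,0,0,0.1, -0.03,0.085,0,0,0,0.15, -0.042,0.118,0,0,0,0.21, -0.054,0.152,0,0,0,0.27, -0.066,0.186,0,0,0,0.33, -0.078,0.22,0,0,0,0.39, -0.09,0.254,0,0,0,0.45, -0.102,0.288,0,0,0,0.51, -0.114,0.322,0,0,0,0.57, -0.126,0.356,0,0,0,0.63, -0.138,0.39,0,0,0,0.68, -0.15,0.423,0,0,0,0.73, -0.162,0.456,0,0,0,0.78, -0.17,0.478,0,0,0,0.82, -0.173,0.488,0,0,0,0.832, -0.173,0.488,0,0,0,0.832, -0.173,0.488,0,0,0,0.832]'; python3 - <<'E'
from h import *
s=robot.state(); print(s['qpos'].round(1))
print(shift(s,[.5036,-.340,.05],lean(-33,0)))
w=robot.grab_frame("wrist");cv2.imwrite("pics/w13.png",w)
T=frame([.5036,-.34,0],-33)
print(proj("wrist",[(T@[x,y,.022,1])[:3] for x,y in((-.09,-.07),(.09,-.07),(.09,.07),(-.09,.07))],s).tolist())
E
```

```text
clock: 19.48
tcp_pos: [0.5016, -0.34, 0.2965]
eef_rot: [180.0, 0.1, -33.0]
contact_force: [0.6, 1.2, -1.4]
grip_width: 0.0358
finger_force: 50.5
[ -5.9  25.9  51.5  93.  -21.   71.6 -73.4]
(array([ 0.0023, -0.0013,  0.2465]), array([ 0.001,  0.002, -0.   ]))
[[301.3, 206.6], [308.5, 73.2], [196.6, 73.2], [203.9, 206.6]]
```

View pics/w13.png

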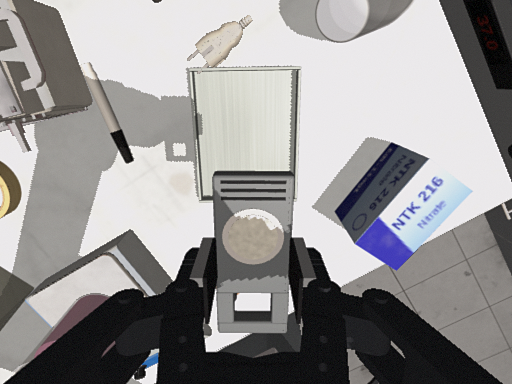

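The wrist view shows the cassette held level, and the tray at cols 193–300, rows 66–200. That is about 6 px left of and above the prediction, so I'll add 8 mm forward and 7 mm left. The box at (400,205) and the bottle at (350,15) are clear.

```bash
python3 -m creep '[0.005,-0.004,0.03,0,0,0, 0.01,-0.008,0.06,0,0,0, 0.01,-0.008,0.09,0,0,0, 0.01,-0.008,0.13,0,0,0, 0.01,-0.008,0.17,0,0,0, 0.01,-0.008,0.21,0,0,0, 0.01,-0.008,0.235,0,0,0, 0.01,-0.008,0.255,0,0,0, 0.01,-0.008,0.27,0,0,0, 0.01,-0.008,0.279,0,0,0, 0.01,-0.008,0.279,0,0,0, 0.01,-0.008,0.279,0,0,0]'
```

```text
clock: 20.53
tcp_pos: [0.5158, -0.3393, 0.0196]
eef_rot: [180.0, -0.1, -32.9]
contact_force: [0.3, 0.2, -1.3]
grip_width: 0.0357
finger_force: 50.4
```

```bash
python3 -m creep '[0,0,0.003,0,0,0, 0,0,0.006,0,0,0, 0,0,0.009,0,0,0, 0,0,0.009,0,0,0, 0,0,0.009,0,0,0]'; python3 -m creep '[0,0,0.001,0,0,0, 0,0,0.002,0,0,0, 0,0,0.002,0,0,0]'
```

```text
clock: 20.95
tcp_pos: [0.5152, -0.3397, 0.0102]
eef_rot: [180.0, -0.0, -33.0]
contact_force: [0.9, -0.3, -1.2]
grip_width: 0.0359
finger_force: 50.4
clock: 21.2
tcp_pos: [0.5152, -0.3398, 0.0082]
eef_rot: [180.0, -0.0, -33.0]
contact_force: [-0.2, 0.7, -0.3]
grip_width: 0.036
finger_force: 50.6
```

```bash
python3 -m creep '[0,0,0.001,0,0,0, 0,0,0.002,0,0,0, 0,0,0.002,0,0,0]'|sed -n '2p;4p'; python3 -m creep '[0,0,0,0,0,0, 0,0,0,0,0,0, 0,0,0,0,0,0, 0,0,0,0,0,0]' 0.35|tail -3
python3 -m creep '[0,0,-0.02,0,0,0, 0,0,-0.05,0,0,0, 0,0,-0.09,0,0,0, 0,0,-0.13,0,0,0, 0,0,-0.17,0,0,0, 0,0,-0.20,0,0,0, 0,0,-0.20,0,0,0, 0,0,-0.20,0,0,0]'; python3 - <<'E'
from h import *
w=robot.grab_frame("wrist");t=robot.grab_frame("top")
cv2.imwrite("pics/m14.png",np.hstack([cv2.resize(w,(400,300)),cv2.resize(t[165:240,150:250],(400,300),interpolation=cv2.INTER_CUBIC)]))
E
```

```text
tcp_pos: [0.5153, -0.3399, 0.0081]
contact_force: [-4.6, 4.7, 16.5]
contact_force: [-0.1, 0.4, 0.5]
grip_width: 0.0556
finger_force: 0.0
clock: 22.45
tcp_pos: [0.5162, -0.3403, 0.2082]
eef_rot: [-180.0, -0.3, -33.0]
contact_force: [-0.4, -0.3, -0.2]
grip_width: 0.0552
finger_force: 0.0
```

View pics/m14.png

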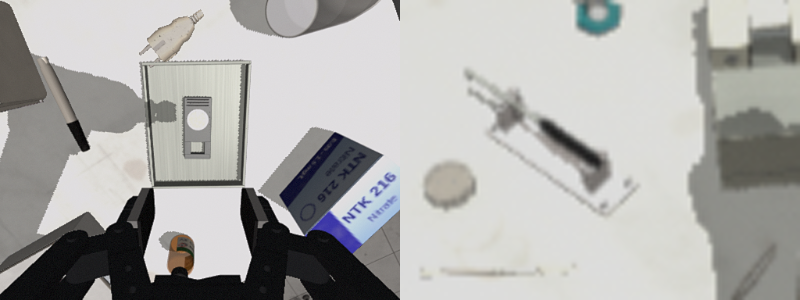

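The cassette lies flat in the middle of the tray, face up, at (197,125). The pick lies on its rest at (575,145) and the bystanders stand. Handing in.

```bash
python3 -c "
from rig import robot
print(robot.finish_job())"
```

```text
the job is handed in; nothing more can be done
None
```

I handed the job in at about 22.5 s. The cassette was hooked at the bottom of the slot and dragged level onto the deck, then laid flat, face up, in the tray. The pick is back on its rest and the bystanders I could see are standing, but I never identified the measuring cylinder in the pictures. The hand-in returned no verdict.

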